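# Shut the gouge tray: walk the racking cover home and turn the button

## Robot

A 7-joint arm with a two-finger parallel gripper is mounted at the origin on a cart in front of the work surface, level with it; the furniture and walls round the work are solid. World frame = base frame: x ahead of the robot, y to its left, z up, the work surface at z = 0. Lengths are in m, angles in rad, forces in N, time in s.
With the tool pointing down it reaches from about 0.425 to 0.975 m from the base axis. Payload 16.7 kg.
Tool frame: the origin (TCP) lies at the very end of the fingers, on their centre line; the grasp point (between the pads) lies 19 mm behind it (env.tcp_to_grasp is the distance from the TCP to the grasp point, in m); z points along the fingers, y is the direction in which the jaws open and shut (so a half turn about z gives the same grasp; the last joint's range is limited). The gripper opens to 85 mm and grips with 20 to 120 N. Pads are 22 mm wide; open, the fingers measure 114 mm over their backs; the gripper's body (76 mm by 85 mm) begins 54 mm behind the grasp point. The pads swing forward as they close: fully open they stand 13 mm farther back than shut.
Start: joints at [-1.323, 0.426, 0.074, 1.606, -0.034, 1.111, -0.067], TCP at [0.261, 0.623, 0.231] pointing down, gripper open.
Joint ranges: [-2.85, 2.85], [-0.5, 2.14], [-1.23, 1.37], [0.21, 2.46], [-1.02, 4.16], [0.16, 2.05], [-2.73, 2.73]. Speed limits (rad/s): [1.89, 1.89, 2.39, 2.39, 3.01, 3.01, 3.01].

## Interface

Orientations are given as [roll, pitch, yaw] about the fixed x, y, z axes, in that order (R = Rz(yaw) Ry(pitch) Rx(roll)).
In Python, from plant import env, vision gives the robot as it stands. The module is installed in compiled form; this text tells all that it offers.
- The arm moves only by the tool play_rows, never from a script. Its argument "commands" is a list of rows, each a list of 2 entries, a list of its own where there are three numbers: the shift along the tool's x, y, z in m, then the turn about the tool's z in degrees. In form: [[[x, y, z], yaw], ...]. A call has 1 to 5 rows; each row shifts and turns the pose as measured when the row begins, along the tool's axes as they then stand; what a row does not reach is not made up. A row lasts 1/10 s, in which the tool goes at most 50 mm and 8.59 degrees, less where a joint would pass 70% of its speed; a pose out of reach is approached as far as the arm can. A call is refused whole if a number of a shift passes 0.05 or a number of a turn 8.59, either way. A call with a gripper value outside its range is refused whole. "claw" is the closure, from -1 (fully open) to 1 (shut), set as the call begins (left out, the last holds). The fingers move at their own pace and stop on an object; "grip_force" is the grip in N (left out, the last holds). Time passes only in rows, so rows that do not move let the fingers close. It gives the time, the measured TCP pose, the force and the opening at its end, in the units of the state.
- env.get_state(): the state, without advancing time (a new reading comes with each control period).
- vision.snapshot(name): name is "side" or "top" or "wrist"; returns the picture (400x640x3 uint8, red, green, blue); there is no depth.
- vision.get_calibration(name): a dict with "fovy" (degrees; the focal length in pixels is half the picture's height over the tangent of half this angle, whatever the lens; pixels are square), "cx", "cy" (the principal point, pixels), "world_to_cam" (4x4, takes a point from world to camera coordinates). Camera axes: x right, y up, looking along -z (the intrinsics and any distortion apply to the point x, -y, -z); pixel columns grow to the right and rows downward; lengths in m; the calibration is good to about 2 mm. A picture is of the moment at which its call begins: read the wrist's pose just before it. get_calibration takes no time and is no camera call; for the wrist camera it gives the pose at the moment of the call.
- env.finish_job(): hands the job in, once; it reports no verdict.
The state is a dict: "time": time; "joint_pos": joint angles; "qvel": joint speeds; "joint_torque": joint torques, N m; "ee_pos": TCP position; "orientation": TCP orientation; "wrist_force": force on the tool from outside, world axes, zero at the start; "moment": the same for the moment, N m; "gripper_width": finger opening in m.
Only numpy, scipy, OpenCV 4.12 (cv2) and the standard library are available. Lean on these libraries where they do the work, as an engineer would, in place of code of your own. Each camera call takes 0.05 s, during which the arm holds its last target.

## Task

Slide the loose cover of the gouge tray fully home against the far wall, at both ends, by pushing its two lugs; it racks and jams in its track if one end gets well ahead of the other, so work the two ends forward by turns and do not force it. Then swing the turn-button on the left rail in behind the left lug so that the cover is locked, and leave the glass, the tin and the chisel beside the tray where they are.

Things in the scene. Friction and masses are not known exactly. Their poses are not given: they have to be found in the camera images.
- tray: fixed wooden tray, 263 x 345 x 60 mm; origin at its underside, x away from the robot (the way the cover closes), y left, z up. Inner space x -118..117, y -152..152 mm. A fixed deck (top z 60 mm) covers x -118..-18; beyond it the well with stored gouges is open. Side rails, and lips that hold the cover down (inner edges y +-135), have their tops at z 60 mm.
- cover: loose plywood cover, 145 (x) x 278 x 10 mm, 0.5 kg; origin mid-underside; its near part is under the deck. Slides 55 to 75 mm on ledges at tray z 42 mm along tray x until its far edge meets the far wall (origin at tray x 44.5). Slack in the track is small: pushed at one lug it turns until that lug leads by 20 to 28 mm (0.1 rad), then wedges; a push on the other lug frees it and turns it back.
- lug_left (a point): the point of the left lug to push, nearest to tray -x, on an upright round dark wooden lug on the cover's top, 20 mm thick, from tray z 52 to 88 mm. This point is 107 mm left of the cover's middle and 15 mm ahead of its origin (the lug's axis 10 mm further), at tray z 72 mm; with the cover home it is at tray x 59.5 mm.
- lug_right (a point): the same point on the right lug, 107 mm right of the cover's middle; with the cover home it is at tray x 59.5 mm.
- turn_button (a joint): angle of a dark wooden arm, 62 x 12 x 10 mm, on an upright pivot on the left rail at tray (50.5, 163) mm, underside at tray z 61 mm. 0 = along the rail towards the robot (tray -x); 1.57 = turned anticlockwise seen from above to point to tray -y, 3 mm behind the left lug of a cover that is home; stop at 1.6. Stays where it is left; about 1 N at the peg turns it. Starts 0 to 0.2.
- button_peg (a point): upright brass peg, 10 mm thick, 50 mm from the pivot along the arm; this point is on its axis at tray z 81 mm, peg top at z 92 mm, arm top at z 71 mm.
- tea_glass: thick tumbler, 85 mm wide, 90 mm tall, on the bench right of the tray; origin centre of its underside. To be left alone.
- wax_tin: open tin, 61 mm wide, 18 mm tall, on the bench left of the tray; origin centre of its underside. To be left alone.
- bench_chisel: loose chisel about 184 x 42 x 26 mm, on the bench left of the tray; origin at its underside. To be left alone.

How it is judged:
By the outcome, as a careful person would: the job done as asked, in the order asked, and still so for the second after the job is handed in, with the robot touching nothing.
It also fails if it takes over 58 s, if anything falls off the work surface, if the arm or the gripper's body presses on something with over 40 N, if the wrist force passes 120 N, or if a joint passes its speed limit or range.

## Working session

There is one attempt and no reset: what is moved stays moved. The work goes in short steps, Python scripts to look and compute and a tool call to move; the robot and the scene stay as the last step left them, time stands still between calls to the robot, and variables do not carry over. Pictures are saved under pics/ and viewed, and the job is handed in when it is done.

Besides the shell and the picture viewer there is one more tool, called after "Call:" as name(argument=value, ...) on one line, values as JSON. play_rows: Moves the arm, as the interface text tells. Its arguments: {"type":"object","properties":{"commands":{"type":"array","items":{"type":"array"}},"claw":{"type":"number"},"grip_force":{"type":"number"}},"required":["commands"]}

```bash
mkdir -p pics
python3 - <<'E'
from plant import env, vision
import cv2
s=env.get_state();print({k:s[k] for k in('time','ee_pos','orientation','wrist_force','gripper_width')})
for n in('top','side'):
    c=vision.get_calibration(n);print(n,c)
    cv2.imwrite(f'pics/{n}0.png',vision.snapshot(n)[:,:,::-1])
E
```

```text
{'time': 0.0, 'ee_pos': array([0.26073365, 0.62216294, 0.23061162]), 'orientation': array([-3.14031718e+00,  9.41586030e-05,  2.74477793e+00]), 'wrist_force': array([ 0.83002661, -0.63268634,  0.47958835]), 'gripper_width': 0.08564888829757776}
top {'fovy': 43.15279458512288, 'cx': 316.1252412157231, 'cy': 199.9579254645956, 'world_to_cam': array([[-0.01456972, -0.99985495, -0.00882093,  0.05256009],
       [ 0.9820447 , -0.01596851,  0.18797129, -0.57015527],
       [-0.18808488, -0.00592386,  0.98213491, -1.54826499],
       [ 0.        ,  0.        ,  0.        ,  1.        ]])}
side {'fovy': 51.61506204793456, 'cx': 318.04980489426816, 'cy': 204.6283130617997, 'world_to_cam': array([[ 0.87961307, -0.47532438, -0.01864372, -0.46729821],
       [ 0.18835725,  0.31204013,  0.93121024, -0.17303655],
       [-0.43680934, -0.82261637,  0.36400537, -0.7898371 ],
       [ 0.        ,  0.        ,  0.        ,  1.        ]])}
```

View pics/top0.png

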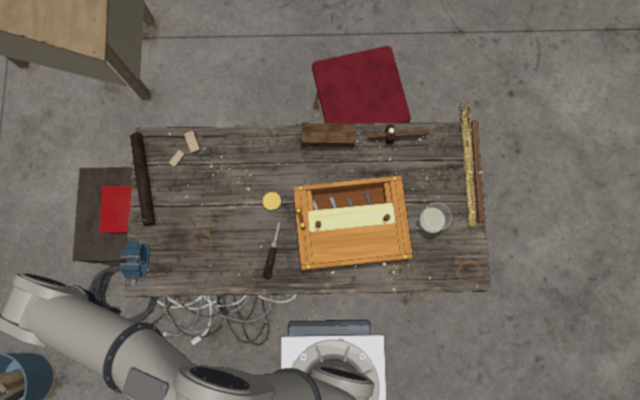

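View pics/side0.png

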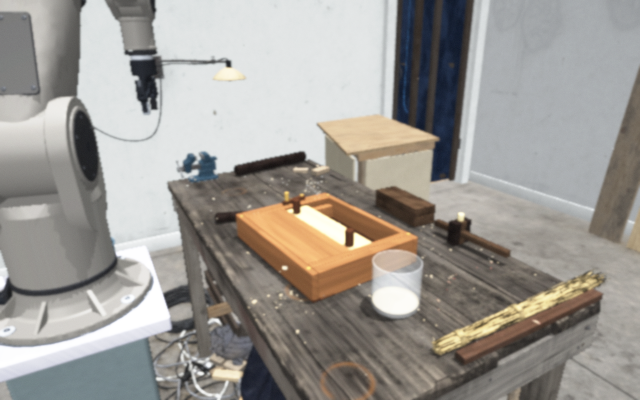

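```bash
python3 -c "
import cv2
a=cv2.imread('pics/top0.png')[100:320,210:450];cv2.imwrite('pics/top0c.png',cv2.resize(a,None,fx=2.7,fy=2.7,interpolation=cv2.INTER_CUBIC))"
```

```text
(no output)
```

View pics/top0c.png

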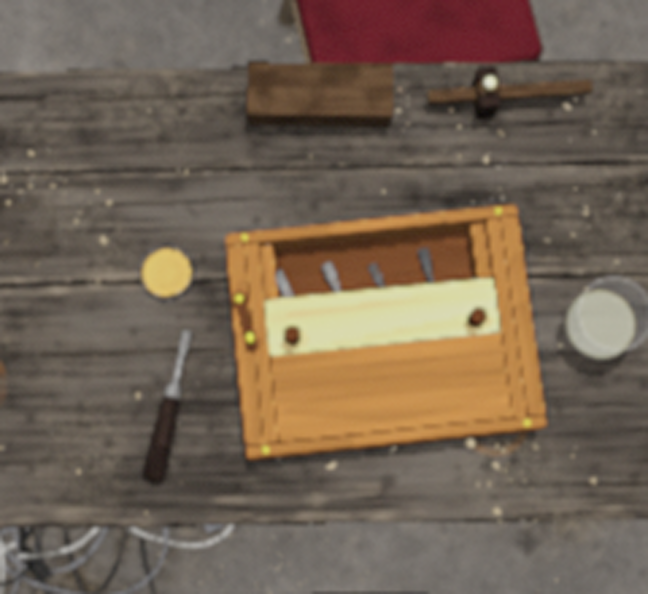

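```bash
cat > h.py <<'E'
import numpy as np, cv2
from plant import env, vision
from scipy.optimize import least_squares
def proj(n,P,c=None):
    c=c or vision.get_calibration(n);f=200/np.tan(np.radians(c['fovy'])/2)
    P=np.atleast_2d(P);q=P@c['world_to_cam'][:3,:3].T+c['world_to_cam'][:3,3]
    return np.c_[c['cx']+f*q[:,0]/-q[:,2],c['cy']-f*q[:,1]/-q[:,2]]
def back(n,uv,z,c=None):
    c=c or vision.get_calibration(n);f=200/np.tan(np.radians(c['fovy'])/2)
    W=c['world_to_cam'];R=W[:3,:3];o=-R.T@W[:3,3]
    d=np.array([(uv[0]-c['cx'])/f,-(uv[1]-c['cy'])/f,-1])@R
    return o+d*(z-o[2])/d[2]
def T(p,L):
    L=np.atleast_2d(L);c,s=np.cos(p[2]),np.sin(p[2])
    return np.c_[p[0]+c*L[:,0]-s*L[:,1],p[1]+s*L[:,0]+c*L[:,1],L[:,2]]
def inv(p,P):
    c,s=np.cos(p[2]),np.sin(p[2]);d=np.atleast_2d(P)[:,:2]-p[:2]
    return np.c_[c*d[:,0]+s*d[:,1],-s*d[:,0]+c*d[:,1]]
E
python3 - <<'E'
from h import *
px=lambda u,v:np.array([u,v])/2.7+[210,100]+[-.3,-.3]
uv=np.array([px(*a) for a in[(227,236),(517,206),(546,425),(248,458)]])
L=np.array([[131.5,172.5,60],[131.5,-172.5,60],[-131.5,-172.5,60],[-131.5,172.5,60]])/1e3
c=vision.get_calibration('top')
r=least_squares(lambda p:(proj('top',T(p,L),c)-uv).ravel(),[.6,0,0]);p=r.x
print(p,r.fun.round(2))
for n,a,z in[('pivot',(238,298),.071),('peg',(250,338),.092),('lugL',(292,333),.088),('lugR',(477,316),.088),('glass',(605,318),.09),('tin',(167,273),.018)]:
    w=back('top',px(*a),z,c);print(n,w.round(4),inv(p,w).round(4))
E
```

```text
[ 0.49868351 -0.06779773  0.08896082] [-0.52 -0.56 -0.04 -0.6   0.73  0.79 -0.19  0.28]
pivot [0.5365 0.1012 0.071 ] [[0.0526 0.165 ]]
peg [0.4866 0.0871 0.092 ] [[0.0017 0.1553]]
lugL [0.4921 0.0393 0.088 ] [[0.003  0.1073]]
lugR [ 0.5084 -0.1718  0.088 ] [[ 0.0004 -0.1045]]
glass [ 0.5034 -0.3168  0.09  ] [[-0.0174 -0.2484]]
tin [0.5774 0.1886 0.018 ] [[0.1012 0.2484]]
```

```bash
cat >> h.py <<'E'
p0=np.array([0.49868,-0.0678,0.08896])
from scipy.spatial.transform import Rotation as Ro
def go(x,y,z,yaw=p0[2]+np.pi):
    """tool-frame shift (mm) and turn (deg) to tray target mm"""
    s=env.get_state();t=T(p0,np.array([[x,y,z]])/1e3)[0]
    R=Ro.from_euler('xyz',s['orientation']).as_matrix()
    d=R.T@(t-s['ee_pos']);dy=np.degrees((s['orientation'][2]-yaw+np.pi)%(2*np.pi)-np.pi)
    print('t',round(s['time'],2),'tray',(inv(p0,s['ee_pos'])[0]*1e3).round(1),round(s['ee_pos'][2]*1e3,1),'shift mm',(d*1e3).round(1),'turn',round(dy,1),'F',s['wrist_force'].round(1))
E
python3 -c "
from h import *
go(-40,107,160);print(T(p0,np.array([[-.04,.107,.16]])))"
```

```text
t 0.1 tray [-175.7  708.4] 230.7 shift mm [-400.8 -468.4   71.3] turn -27.8 F [ 0.6  0.6 -0.3]
[[0.449332   0.03522318 0.16      ]]
```

Call:
play_rows(commands=[[[0,0,0],-7],[[0,0,0],-7],[[0,0,0],-7],[[0,0,0],-7]], claw=1)

```text
time: 0.5
ee_pos: [0.2601, 0.6215, 0.2289]
orientation: [-3.138, -0.001, -3.034]
wrist_force: [0.9, -0.3, -0.7]
gripper_width: 0.028
```

```bash
python3 -c "
from h import *
go(-40,107,160);print(env.get_state()['joint_pos'])"
```

```text
t 0.5 tray [-176.4  707.7] 228.9 shift mm [-125.3 -602.9   71.2] turn 1.1 F [ 0.9 -0.3 -0.7]
[-1.24971683  0.42873057 -0.02763847  1.60297573  0.01305973  1.11439124
  0.39768753]
```

Call:
play_rows(commands=[[[-0.025,-0.042,0],0],[[-0.025,-0.042,0],0],[[-0.025,-0.042,0],0],[[-0.025,-0.042,0],0],[[-0.02,-0.042,0],1]])

```text
time: 1.0
ee_pos: [0.4015, 0.4251, 0.2263]
orientation: [-3.137, -0.006, -3.034]
wrist_force: [0.6, 0.3, 0.3]
gripper_width: -0.0001
```

Call:
play_rows(commands=[[[0,-0.048,0],0],[[0,-0.048,0],0],[[0,-0.048,0],0],[[0,-0.048,0],0],[[0,-0.048,0.01],0]])

```text
time: 1.5
ee_pos: [0.429, 0.1778, 0.2172]
orientation: [-3.137, -0.005, -3.038]
wrist_force: [1.6, 0.1, -0.2]
gripper_width: -0.0005
```

```bash
python3 -c "
from h import *
go(-40,107,120);print(env.get_state()['joint_pos'])"
```

```text
t 1.5 tray [-47.6 250.8] 217.2 shift mm [  -6.  -143.4   97.8] turn 0.8 F [ 1.6  0.1 -0.2]
[-0.6938337   0.09420724  0.17146734  2.08108137 -0.01646333  0.97417373
  1.16060779]
```

Call:
play_rows(commands=[[[-0.003,-0.048,0.01],0.8],[[-0.003,-0.048,0.02],0],[[0,-0.047,0.02],0],[[0,0,0.04],0],[[0,0,0],0]])

```text
time: 2.0
ee_pos: [0.4464, 0.0304, 0.1285]
orientation: [-3.137, -0.002, -3.061]
wrist_force: [-0.3, 0.0, 0.3]
gripper_width: 0.0002
```

```bash
python3 -c "
from h import *
go(-36,107,67)
cv2.imwrite('pics/w1.png',vision.snapshot('wrist')[:,:,::-1])
a=vision.snapshot('side')[:,:,::-1][150:310,200:440];cv2.imwrite('pics/s1.png',cv2.resize(a,None,fx=3,fy=3))"
```

```text
t 2.0 tray [-43.3 102.5] 128.5 shift mm [-7.5  4.9 61.4] turn -0.5 F [-0.3  0.   0.3]
```

View pics/w1.png

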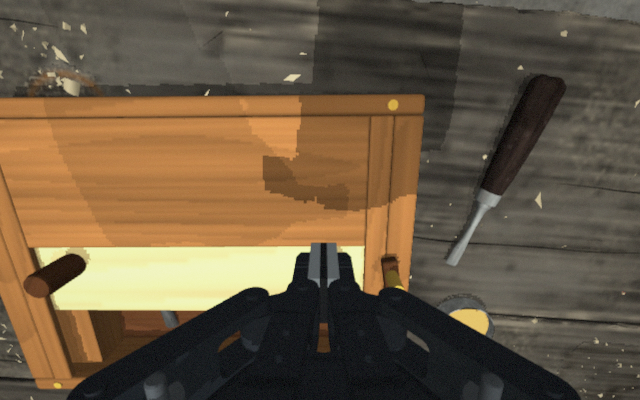

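View pics/s1.png

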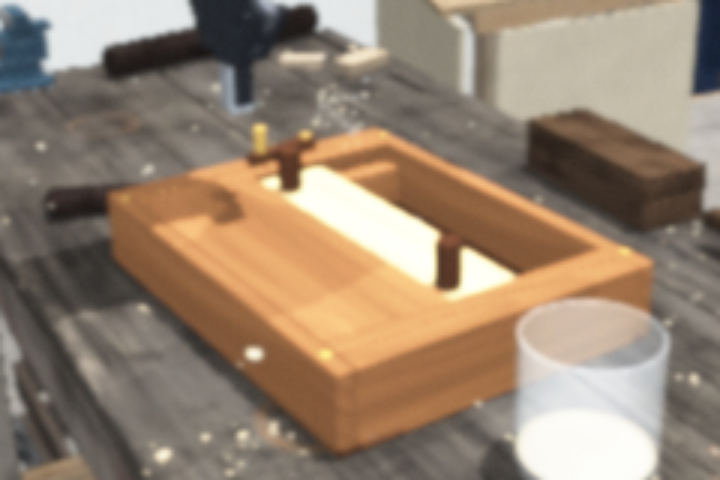

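Call:
play_rows(commands=[[[0,0.005,0.03],-0.5],[[-0.002,0,0.025],0],[[0,0,0.004],0],[[0,0,0],0]])

```text
time: 2.5
ee_pos: [0.4554, 0.0419, 0.0787]
orientation: [-3.141, 0.011, -3.045]
wrist_force: [-0.1, 0.2, 0.6]
gripper_width: 0.0
```

```bash
python3 -c "
from h import *
go(-19,107,66)"
```

```text
t 2.5 tray [-33.4 113.1] 78.7 shift mm [-14.2  -6.2  12.8] turn 0.5 F [-0.1  0.2  0.6]
```

Call:
play_rows(commands=[[[0.003,-0.006,0.008],0],[[0,0,0.004],0],[[0,0,0],0]])

```text
time: 2.8
ee_pos: [0.4548, 0.0365, 0.0693]
orientation: [3.14, 0.016, -3.043]
wrist_force: [0.7, -0.0, 0.5]
gripper_width: -0.0002
```

```bash
python3 -c "
from h import *
go(-19,107,67)"
```

```text
t 2.8 tray [-34.5 107.8] 69.3 shift mm [-15.4  -0.9   2.5] turn 0.5 F [ 0.7 -0.   0.5]
```

Call:
play_rows(commands=[[[-0.006,0,0.001],0],[[-0.005,0,0],0],[[-0.004,0,0],0]])

```text
time: 3.1
ee_pos: [0.4711, 0.0381, 0.0694]
orientation: [3.14, 0.017, -3.044]
wrist_force: [-0.5, -0.1, -0.6]
gripper_width: 0.0
```

Call:
play_rows(commands=[[[-0.004,0,0],0],[[-0.004,0,0],0],[[-0.004,0,0],0]])

```text
time: 3.4
ee_pos: [0.4833, 0.0394, 0.0693]
orientation: [3.14, 0.015, -3.044]
wrist_force: [-3.9, 1.4, -0.4]
gripper_width: -0.0001
```

```bash
python3 -c "
from h import *
go(-9,107,68)"
```

```text
t 3.4 tray [ -5.8 108.2] 69.3 shift mm [ 3.2 -1.2  1.3] turn 0.5 F [-3.9  1.4 -0.4]
```

```bash
cat >> h.py <<'E'
def pic(name,k=''):
    a=vision.snapshot('top')[:,:,::-1][160:290,280:430];a=cv2.resize(a,None,fx=4,fy=4,interpolation=cv2.INTER_CUBIC)
    b=vision.snapshot('side')[:,:,::-1][170:310,220:430]
    b=cv2.resize(b,None,fx=2.5,fy=2.5)
    cv2.imwrite(f'pics/{name}t.png',a);cv2.imwrite(f'pics/{name}s.png',b)
E
python3 -c "
from h import *
pic('c')"
```

```text
(no output)
```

View pics/ct.png

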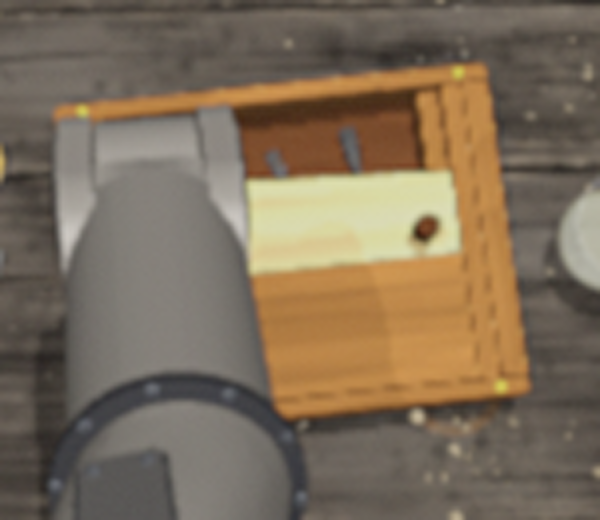

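View pics/cs.png

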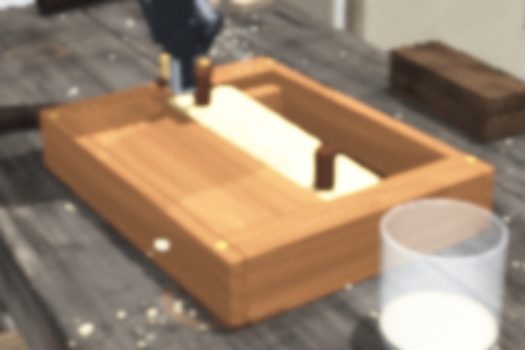

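Call:
play_rows(commands=[[[0.025,0,0],0],[[0.01,0.03,0],0],[[0,0.045,0],0],[[0,0.045,0],0],[[0,0.045,0],0]])

```text
time: 4.0
ee_pos: [0.4347, 0.1987, 0.0697]
orientation: [3.141, 0.021, -3.056]
wrist_force: [1.2, -0.2, 0.0]
gripper_width: -0.0001
```

```bash
python3 -c "
from h import *
go(-30,-107,68)"
```

```text
t 4.0 tray [-40.1 271.2] 69.7 shift mm [ -11.3 -378.1    1.8] turn -0.2 F [ 1.2 -0.2  0. ]
```

That went left: I used the wrong sign on y, since tool +y is tray +y here. The TCP passed behind the button at z 70 mm without contact force. I'll look before going back.

```bash
python3 -c "
from h import *
pic('d')"
```

```text
(no output)
```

View pics/dt.png

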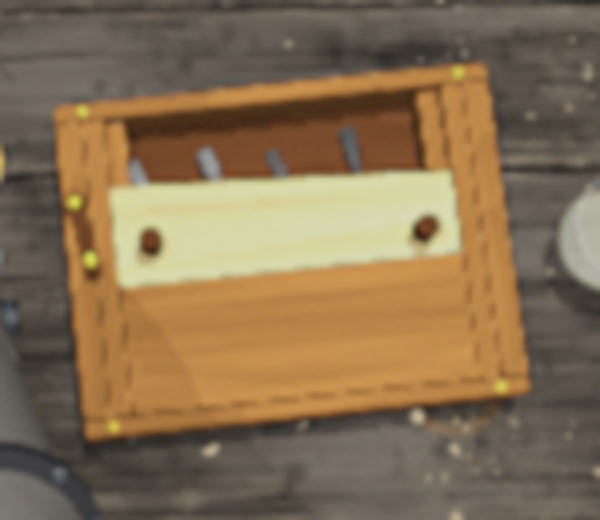

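View pics/ds.png

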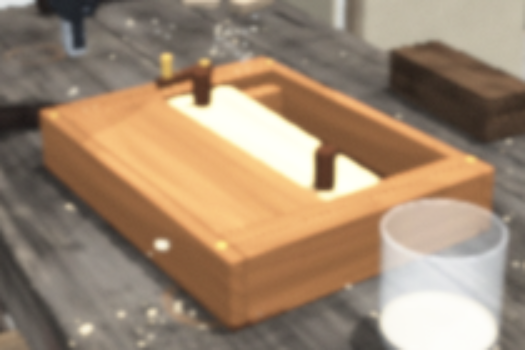

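Run:
```python
from h import *
for n,a,z in[('peg',(91,259),.092),('lugL',(150,238),.088),('lugR',(425,227),.088)]:
    w=back('top',np.array(a)/4+[280,160]-.4,z);print(n,inv(p0,w).round(4))
```

```text
peg [[0.0034 0.155 ]]
lugL [[0.0154 0.1083]]
lugR [[ 0.0018 -0.103 ]]
```

Call:
play_rows(commands=[[[0,-0.02,-0.035],0],[[-0.001,-0.049,0],0],[[-0.001,-0.049,0],0],[[-0.001,-0.049,0],0],[[-0.001,-0.049,0],0]])

```text
time: 4.6
ee_pos: [0.4613, -0.0098, 0.1062]
orientation: [3.138, 0.027, -3.031]
wrist_force: [1.7, 0.1, -0.0]
gripper_width: 0.0005
```

Call:
play_rows(commands=[[[0,-0.048,0],0],[[0,-0.048,0],0],[[0,-0.048,0],0],[[0,0,0],0]])

```text
time: 5.0
ee_pos: [0.4772, -0.1665, 0.1073]
orientation: [-3.141, 0.032, -3.038]
wrist_force: [0.2, 0.1, 0.2]
gripper_width: 0.0001
```

```bash
python3 -c "
from h import *
go(-34,-107,68)"
```

```text
t 5.0 tray [-30.2 -96.4] 107.3 shift mm [  5.2 -10.6  39.2] turn 0.8 F [0.2 0.1 0.2]
```

Call:
play_rows(commands=[[[0.004,-0.011,0.02],0.8],[[0,0,0.018],0],[[0,0,0],0]])

```text
time: 5.3
ee_pos: [0.4755, -0.1819, 0.0689]
orientation: [-3.14, 0.035, -3.058]
wrist_force: [0.1, -0.2, 0.2]
gripper_width: 0.0002
```

```bash
python3 -c "
from h import *
go(0,-107,68)"
```

```text
t 5.3 tray [ -33.2 -111.6] 68.9 shift mm [-33.1   4.8   2. ] turn -0.3 F [ 0.1 -0.2  0.2]
```

Call:
play_rows(commands=[[[-0.008,0.004,0.001],0],[[-0.005,0,0],0],[[-0.005,0,0],0],[[-0.005,0,0],0]])

```text
time: 5.7
ee_pos: [0.5002, -0.1749, 0.0706]
orientation: [-3.14, 0.036, -3.057]
wrist_force: [-1.8, 0.1, -1.2]
gripper_width: 0.0001
```

Call:
play_rows(commands=[[[-0.005,0,0],0],[[-0.005,0,0],0],[[-0.004,0,0],0],[[-0.003,0,0],0]])

```text
time: 6.1
ee_pos: [0.519, -0.1732, 0.0719]
orientation: [-3.14, 0.036, -3.056]
wrist_force: [-2.0, -1.6, -0.4]
gripper_width: -0.0002
```

```bash
python3 -c "
from h import *
go(-20,-107,68)"
```

```text
t 6.1 tray [  10.9 -106.8] 71.9 shift mm [31.  -0.3  2.8] turn -0.2 F [-2.  -1.6 -0.4]
```

Call:
play_rows(commands=[[[0.02,0,0],0],[[0.016,0,0],0],[[0,0.048,0.001],0],[[0,0.048,0],0],[[0,0.048,0],0]])

```text
time: 6.6
ee_pos: [0.4712, -0.0368, 0.0698]
orientation: [-3.137, 0.041, -3.069]
wrist_force: [1.7, 0.8, -0.5]
gripper_width: -0.0001
```

Call:
play_rows(commands=[[[0,0.045,0],0],[[0,0.016,0],0],[[0,0,0],0]])

```text
time: 6.9
ee_pos: [0.4654, 0.0323, 0.0701]
orientation: [-3.139, 0.043, -3.062]
wrist_force: [-0.2, -0.6, -0.6]
gripper_width: 0.0001
```

```bash
python3 -c "
from h import *
go(-25,107,69)"
```

```text
t 6.9 tray [-24.3 102.7] 70.1 shift mm [0.8 4.3 1.1] turn -0.5 F [-0.2 -0.6 -0.6]
```

Call:
play_rows(commands=[[[-0.008,0.004,0.001],-0.5],[[-0.006,0,0],0],[[-0.005,0,0],0],[[-0.005,0,0],0],[[-0.005,0,0],0]])

```text
time: 7.4
ee_pos: [0.4962, 0.0354, 0.0705]
orientation: [-3.138, 0.043, -3.057]
wrist_force: [-2.6, 1.3, 0.0]
gripper_width: -0.0
```

Call:
play_rows(commands=[[[-0.005,0,0.001],0],[[-0.005,0,0],0],[[-0.005,0,0],0],[[-0.003,0,0],0]])

```text
time: 7.8
ee_pos: [0.515, 0.0363, 0.0697]
orientation: [-3.139, 0.04, -3.058]
wrist_force: [-3.8, 2.1, 0.4]
gripper_width: 0.0002
```

```bash
python3 -c "
from h import *
go(-10,107,69)"
```

```text
t 7.8 tray [ 25.5 102.3] 69.7 shift mm [35.5  4.5 -0.7] turn -0.3 F [-3.8  2.1  0.4]
```

Call:
play_rows(commands=[[[0.02,0,0],0],[[0.013,0,0],0],[[0,-0.048,0],0],[[0,-0.048,0],0],[[0,-0.048,0],0]])

```text
time: 8.3
ee_pos: [0.4973, -0.1059, 0.0695]
orientation: [-3.139, 0.046, -3.043]
wrist_force: [2.2, 0.7, 0.6]
gripper_width: 0.0004
```

Call:
play_rows(commands=[[[0,-0.045,0],0],[[0,-0.015,0],0],[[0,0,0],0]])

```text
time: 8.6
ee_pos: [0.5037, -0.1754, 0.0709]
orientation: [-3.136, 0.05, -3.05]
wrist_force: [0.2, 0.9, -0.1]
gripper_width: -0.0001
```

```bash
python3 -c "
from h import *
go(-5,-107,69);pic('e')"
```

```text
t 8.6 tray [  -4.6 -107.6] 70.9 shift mm [0.5 0.6 1.9] turn 0.1 F [ 0.2  0.9 -0.1]
```

View pics/et.png

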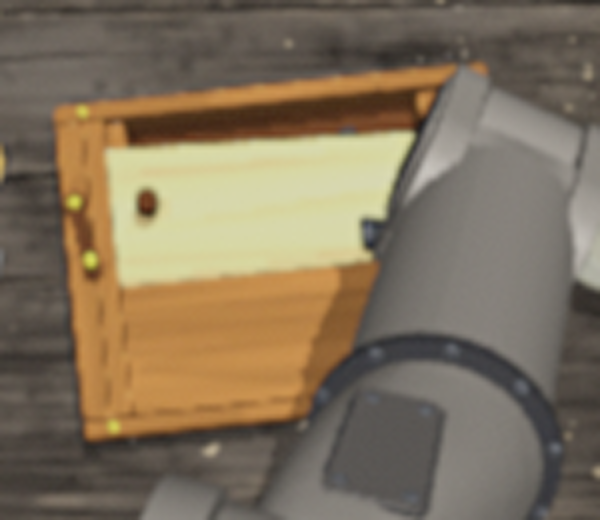

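View pics/es.png

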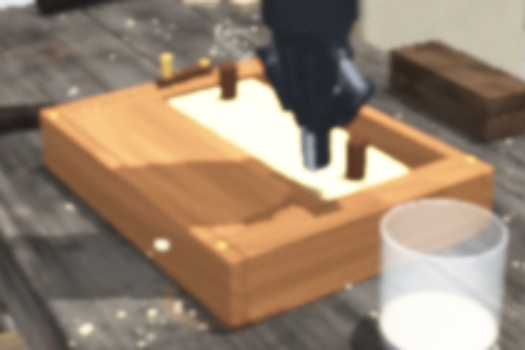

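Left is now ahead and the button hasn't moved. Next I'll push the right lug to about x 41 (left contact is 25.5).

Call:
play_rows(commands=[[[-0.008,0,0.002],0],[[-0.006,0,0],0],[[-0.005,0,0],0],[[-0.005,0,0],0],[[-0.005,0,0],0]])

```text
time: 9.2
ee_pos: [0.5348, -0.1644, 0.0698]
orientation: [-3.138, 0.048, -3.041]
wrist_force: [-2.0, -2.0, -0.4]
gripper_width: -0.0003
```

Call:
play_rows(commands=[[[-0.005,0,0.001],0],[[-0.005,0,0],0],[[-0.003,0,0],0]])

```text
time: 9.5
ee_pos: [0.5487, -0.1629, 0.0691]
orientation: [-3.138, 0.047, -3.041]
wrist_force: [-3.7, -2.3, -0.9]
gripper_width: 0.0001
```

```bash
python3 -c "
from h import *
go(12,-107,69)"
```

```text
t 9.5 tray [ 41.3 -99.1] 69.1 shift mm [29.4 -7.5 -1.3] turn 0.7 F [-3.7 -2.3 -0.9]
```

Call:
play_rows(commands=[[[0.02,0,0],0],[[0.012,0,0],0.7],[[0,0.048,0],0],[[0,0.048,0],0],[[0,0.048,0],0]])

```text
time: 10.0
ee_pos: [0.5061, -0.0265, 0.0679]
orientation: [-3.136, 0.053, -3.068]
wrist_force: [0.9, 0.3, -0.4]
gripper_width: 0.0
```

Call:
play_rows(commands=[[[0,0.045,0],0],[[0,0.018,0],0],[[0,0,0],0]])

```text
time: 10.3
ee_pos: [0.5012, 0.0459, 0.0683]
orientation: [-3.139, 0.055, -3.063]
wrist_force: [-0.2, -0.6, 0.6]
gripper_width: 0.0002
```

```bash
python3 -c "
from h import *
go(12,107,69)"
```

```text
t 10.3 tray [ 12.6 113. ] 68.3 shift mm [ 0.5 -6.  -0.7] turn -0.6 F [-0.2 -0.6  0.6]
```

Push left towards home (≈48) gently; right is at 41.

Call:
play_rows(commands=[[[-0.006,-0.005,0],-0.6],[[-0.006,0,0],0],[[-0.005,0,0],0],[[-0.005,0,0],0]])

```text
time: 10.7
ee_pos: [0.5255, 0.0394, 0.07]
orientation: [-3.138, 0.056, -3.055]
wrist_force: [-2.4, 1.3, -0.4]
gripper_width: 0.0
```

Call:
play_rows(commands=[[[-0.004,0,0],0],[[-0.004,0,0],0],[[-0.003,0,0],0]])

```text
time: 11.0
ee_pos: [0.537, 0.039, 0.0701]
orientation: [-3.138, 0.054, -3.058]
wrist_force: [-2.3, 2.1, 0.7]
gripper_width: -0.0
```

```bash
python3 -c "
from h import *
go(48,107,69)"
```

```text
t 11.0 tray [ 47.6 102.9] 70.1 shift mm [-0.3  4.1  1.1] turn -0.3 F [-2.3  2.1  0.7]
```

Call:
play_rows(commands=[[[-0.003,0.001,0],0],[[-0.002,0,0],0]])

```text
time: 11.2
ee_pos: [0.5403, 0.0401, 0.0699]
orientation: [-3.138, 0.049, -3.058]
wrist_force: [-21.7, 1.4, 18.9]
gripper_width: -0.0004
```

Left end is at the wall (force up to 22 N). Back off and finish the right end.

Call:
play_rows(commands=[[[0.016,0,0],0],[[0.01,0,0],0],[[0,-0.048,0],0],[[0,-0.048,0],0],[[0,-0.048,0],0]])

```text
time: 11.7
ee_pos: [0.5291, -0.101, 0.0696]
orientation: [-3.139, 0.054, -3.043]
wrist_force: [1.3, 0.6, -0.4]
gripper_width: -0.0001
```

Call:
play_rows(commands=[[[0,-0.045,0],0],[[0,-0.018,0],0],[[0,0,0],0]])

```text
time: 12.0
ee_pos: [0.5362, -0.1739, 0.0711]
orientation: [-3.135, 0.058, -3.05]
wrist_force: [-0.2, 0.4, -0.3]
gripper_width: -0.0001
```

```bash
python3 -c "
from h import *
go(48,-107,69)"
```

```text
t 12.0 tray [  28. -109.] 71.1 shift mm [-19.9   2.    3.3] turn 0.1 F [-0.2  0.4 -0.3]
```

Call:
play_rows(commands=[[[-0.006,0.001,0.002],0],[[-0.005,0,0],0],[[-0.005,0,0],0],[[-0.003,0,0],0]])

```text
time: 12.4
ee_pos: [0.557, -0.1677, 0.0701]
orientation: [-3.136, 0.058, -3.048]
wrist_force: [-1.8, -1.9, -0.2]
gripper_width: -0.0001
```

Call:
play_rows(commands=[[[-0.002,0,0],0],[[-0.002,0,0],0]])

```text
time: 12.6
ee_pos: [0.5594, -0.1667, 0.0698]
orientation: [-3.136, 0.054, -3.046]
wrist_force: [-21.4, -7.3, 17.3]
gripper_width: 0.0002
```

```bash
python3 -c "
from h import *
go(48,-107,69)"
```

```text
t 12.6 tray [  51.6 -103.9] 69.8 shift mm [ 3.7 -3.   0.6] turn 0.4 F [-21.4  -7.3  17.3]
```

Call:
play_rows(commands=[[[0.016,0,0],0],[[0.008,0,0],0],[[0,0.048,0],0],[[0,0.048,0],0],[[0,0.048,0],0]])

```text
time: 13.1
ee_pos: [0.5223, -0.0279, 0.0683]
orientation: [-3.134, 0.057, -3.057]
wrist_force: [0.6, 0.5, -0.3]
gripper_width: -0.0001
```

Call:
play_rows(commands=[[[0,0.045,0],0],[[0,0.016,0],0],[[0,0,0],0]])

```text
time: 13.4
ee_pos: [0.5168, 0.0437, 0.0683]
orientation: [-3.137, 0.059, -3.047]
wrist_force: [0.1, -0.6, -0.0]
gripper_width: 0.0005
```

```bash
python3 -c "
from h import *
go(48,107,69)"
```

```text
t 13.4 tray [ 28.  109.5] 68.3 shift mm [-20.   -2.6   0.5] turn 0.3 F [ 0.1 -0.6 -0. ]
```

Call:
play_rows(commands=[[[-0.006,-0.002,0],0],[[-0.005,0,0],0],[[-0.005,0,0],0],[[-0.003,0,0],0]])

```text
time: 13.8
ee_pos: [0.5384, 0.0408, 0.07]
orientation: [-3.136, 0.061, -3.049]
wrist_force: [-1.6, 0.4, 0.6]
gripper_width: -0.0001
```

Call:
play_rows(commands=[[[-0.002,0,0],0],[[-0.002,0,0],0]])

```text
time: 14.0
ee_pos: [0.5411, 0.0399, 0.0697]
orientation: [-3.136, 0.056, -3.051]
wrist_force: [-18.4, 3.0, 7.2]
gripper_width: 0.0001
```

```bash
python3 -c "
from h import *
go(48,107,69)"
```

```text
t 14.0 tray [ 51.8 103.5] 69.7 shift mm [3.8 3.5 0.4] turn 0.1 F [-18.4   3.    7.2]
```

Call:
play_rows(commands=[[[0.02,0,-0.001],0],[[0.015,0,-0.02],0],[[0,0.03,-0.04],0],[[0,0.045,-0.02],0],[[0,0.03,0],0]])

```text
time: 14.5
ee_pos: [0.4909, 0.137, 0.1493]
orientation: [-3.135, 0.052, -3.064]
wrist_force: [0.5, -0.5, -1.7]
gripper_width: -0.0005
```

```bash
python3 -c "
from h import *
go(5,185,125);pic('f')"
```

```text
t 14.5 tray [ 10.4 204.6] 149.3 shift mm [  6.4 -19.5  24.1] turn -0.7 F [ 0.5 -0.5 -1.7]
```

View pics/ft.png

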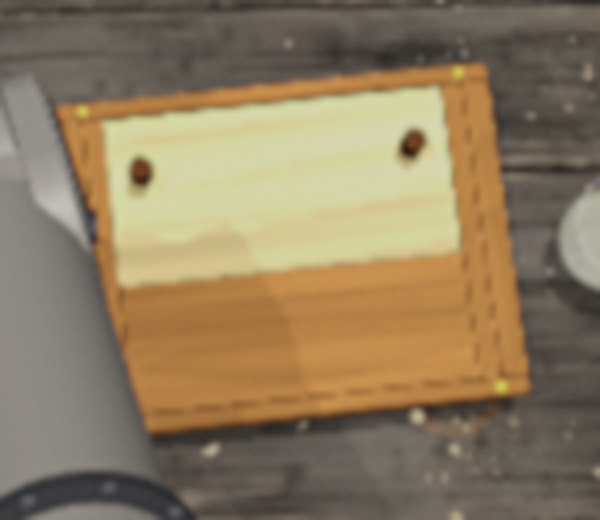

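View pics/fs.png

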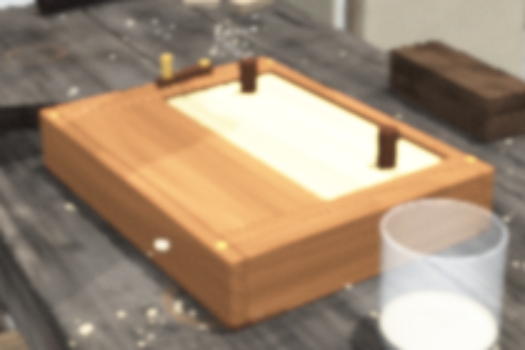

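Both lugs look home, at an even distance from the far wall. Next is the button.

Call:
play_rows(commands=[[[0.005,-0.016,0.03],-0.7],[[0,0,0.03],0],[[0,0,0.009],0],[[0,0,0],0]])

```text
time: 15.0
ee_pos: [0.4912, 0.1204, 0.0773]
orientation: [-3.134, 0.052, -3.047]
wrist_force: [0.1, -0.3, 0.1]
gripper_width: 0.0001
```

```bash
python3 -c "
from h import *
go(5,174,78)"
```

```text
t 15.0 tray [  9.3 188.1] 77.3 shift mm [  4.3 -14.1  -0.8] turn 0.3 F [ 0.1 -0.3  0.1]
```

Call:
play_rows(commands=[[[0.003,-0.008,-0.001],0],[[0,-0.006,0],0],[[0,-0.006,0],0],[[-0.001,-0.006,0],0],[[-0.002,-0.006,0],0]])

```text
time: 15.5
ee_pos: [0.4958, 0.0862, 0.082]
orientation: [-3.136, 0.056, -3.047]
wrist_force: [1.0, 1.7, -0.4]
gripper_width: -0.0001
```

```bash
python3 -c "
from h import *
go(12,150,78)"
```

```text
t 15.5 tray [ 10.8 153.6] 82.0 shift mm [-0.9 -3.6  4.1] turn 0.3 F [ 1.   1.7 -0.4]
```

Call:
play_rows(commands=[[[-0.003,-0.005,0.003],0],[[-0.003,-0.004,0],0],[[0,0,0],0]])

```text
time: 15.8
ee_pos: [0.5045, 0.0765, 0.0799]
orientation: [-3.136, 0.058, -3.048]
wrist_force: [1.0, 1.4, -0.6]
gripper_width: 0.0002
```

```bash
python3 -c "
from h import *
go(-20,150,80);pic('g')"
```

```text
t 15.8 tray [ 18.6 143.2] 79.9 shift mm [38.5  7.  -2.4] turn 0.3 F [ 1.   1.4 -0.6]
```

View pics/gs.png

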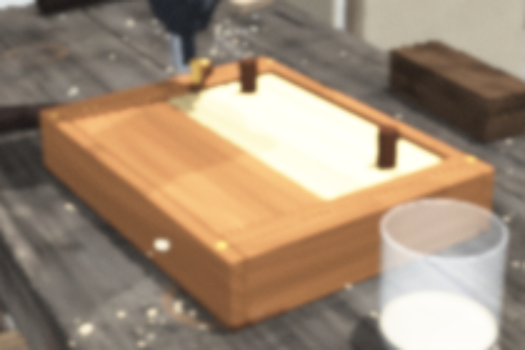

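Call:
play_rows(commands=[[[0,0.01,0],0],[[0.025,0,0],0],[[0.014,0,0],0],[[0,-0.02,0],0],[[0,-0.018,0],0]])

```text
time: 16.4
ee_pos: [0.4653, 0.0495, 0.0772]
orientation: [-3.136, 0.056, -3.042]
wrist_force: [0.5, -0.0, -0.1]
gripper_width: 0.0001
```

```bash
python3 -c "
from h import *
go(34,116,79);pic('i')"
```

```text
t 16.4 tray [-22.8 119.8] 77.2 shift mm [-56.8  -4.5   1.4] turn 0.6 F [ 0.5 -0.  -0.1]
```

View pics/is.png

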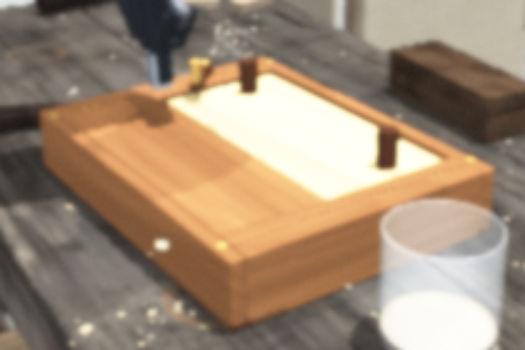

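Call:
play_rows(commands=[[[-0.012,-0.002,0],0],[[-0.01,0,0],0],[[-0.008,0,0],0],[[-0.006,0,0],0],[[-0.005,0,0.001],0]])

```text
time: 17.0
ee_pos: [0.5076, 0.0513, 0.0777]
orientation: [-3.135, 0.05, -3.044]
wrist_force: [-1.9, -1.5, 1.0]
gripper_width: -0.0
```

```bash
python3 -c "
from h import *
go(34,116,78)"
```

```text
t 17.0 tray [ 19.5 117.8] 77.7 shift mm [-14.5  -1.9   0.4] turn 0.5 F [-1.9 -1.5  1. ]
```

Call:
play_rows(commands=[[[-0.005,0,0],0],[[-0.005,0,0],0],[[-0.004,0,0],0]])

```text
time: 17.3
ee_pos: [0.5232, 0.0537, 0.078]
orientation: [-3.134, 0.05, -3.043]
wrist_force: [-1.4, -0.5, -0.3]
gripper_width: 0.0002
```

Call:
play_rows(commands=[[[-0.002,0,0],0],[[-0.002,0,0],0]])

```text
time: 17.5
ee_pos: [0.5275, 0.0543, 0.0781]
orientation: [-3.134, 0.049, -3.043]
wrist_force: [-9.6, -2.6, 1.7]
gripper_width: -0.0002
```

```bash
python3 -c "
from h import *
go(38,116,78)"
```

```text
t 17.5 tray [ 39.5 119.1] 78.1 shift mm [ 1.5 -3.1  0. ] turn 0.6 F [-9.6 -2.6  1.7]
```

Stop reached (10 N). Now back off, rise clear and look.

Call:
play_rows(commands=[[[0.02,0,0],0],[[0.015,0,-0.01],0],[[0,0,-0.045],0],[[0,0,-0.045],0],[[0,0.045,-0.03],0]])

```text
time: 18.0
ee_pos: [0.4801, 0.0884, 0.2042]
orientation: [-3.132, 0.044, -3.049]
wrist_force: [1.3, 1.9, 0.1]
gripper_width: 0.0003
```

Call:
play_rows(commands=[[[0,0.048,0],0],[[0,0.048,0],0],[[0,0.048,0],0],[[0,0.04,0],0],[[0,0,0],0]])

```text
time: 18.5
ee_pos: [0.464, 0.2854, 0.2107]
orientation: [3.141, 0.057, -3.047]
wrist_force: [0.1, -0.8, -0.7]
gripper_width: -0.0001
```

```bash
python3 -c "
from h import *
go(38,116,78);pic('j')
cv2.imwrite('pics/jf.png',vision.snapshot('top')[:,:,::-1])"
```

```text
t 18.5 tray [ -3.2 354.9] 210.7 shift mm [ -32.3 -239.2  134.7] turn 0.3 F [ 0.1 -0.8 -0.7]
```

View pics/jt.png

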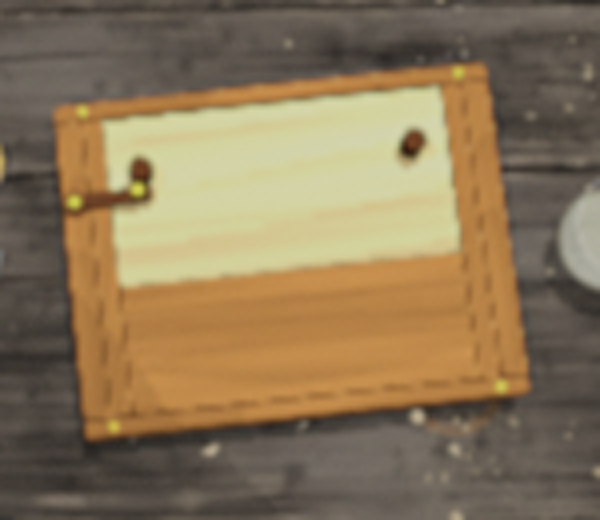

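View pics/js.png

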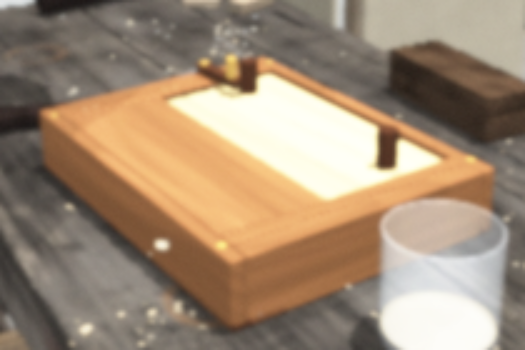

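View pics/jf.png

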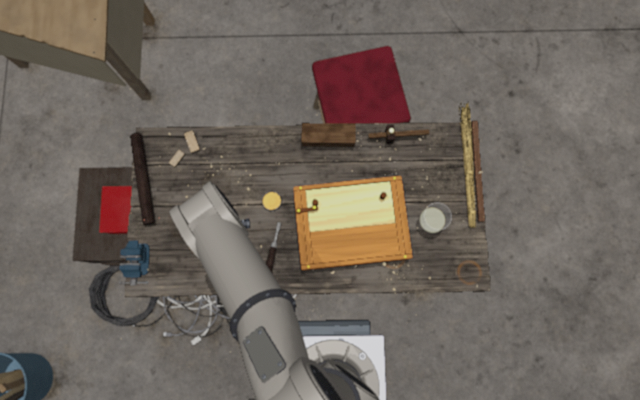

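Run:
```python
from h import *
for n,a,z in[('pivot',(74,202),.071),('peg',(138,189),.092),('lugL',(140,167),.088),('lugR',(413,141),.088)]:
    w=back('top',np.array(a)/4+[280,160]-.4,z);print(n,(inv(p0,w)*1e3).round(1))
s=env.get_state();print(s['qvel'].round(3))
env.finish_job()
```

```text
pivot [[ 52.5 164.2]]
peg [[ 53.8 113.6]]
lugL [[ 71.5 110.2]]
lugR [[  69.7 -102.5]]
[ 0.019 -0.008  0.016  0.01   0.002  0.     0.003]
the job is handed in; nothing more can be done
```

The cover is home against the far wall at both ends, and the turn-button is swung in behind the left lug. I handed the job in at about 19 s of the 58 s allowed.

- **Cover:** I pushed the two lugs by turns, keeping one from getting more than about 17 mm ahead of the other. At the end both stopped at the same tool position, 51.8 mm on the left and 51.6 mm on the right. The force at the wall was about 28 N at most. From the final picture the lug axes are at tray x 71.5 and 69.7 mm, against 69.5 mm for home. The 2 mm difference is within what I can measure.
- **Button:** I turned it until it met its stop, at about 10 N. In the last picture it points across the tray to tray -y, with the peg at tray (53.8, 113.6) mm.
- **Glass, tin and chisel:** the arm never touched them, and in the last top view they look where they were at the start.
- **Mistake on the way:** one sideways move went left instead of right because I had the sign wrong. It passed over the left rail behind the button at a height of 70 mm and touched nothing. The pictures and the force reading confirmed that.

At hand-in the arm was clear of everything, at about 0.21 m height to the left of the tray.

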